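Set the sculptor's turntable to the red pin

ROBOT

A 6-joint arm with a two-finger parallel gripper is mounted at the origin on the work surface. World frame = base frame: x ahead of the robot, y to its left, z up, the work surface at z = 0. Lengths are in m, angles in degrees, forces in N, time in s.
With the tool pointing down it reaches from about 0.275 to 0.975 m from the base axis. Payload 8.4 kg.
Tool frame: the origin (TCP) lies at the very end of the fingers, on their centre line; the grasp point (between the pads) lies 19 mm behind it; z points along the fingers, y is the direction in which the jaws open and shut (so a half turn about z gives the same grasp; the last joint's range is limited). The gripper opens to 92 mm and grips with 3 to 60 N. Pads are 20 mm wide; open, the fingers measure 128 mm over their backs; the gripper's body (75 mm by 189 mm) begins 69 mm behind the grasp point.
Start: joints at [-68.606, 20.225, 93.587, -0, 66.188, -0.138], TCP at [0.229, -0.581, 0.215] pointing down, gripper open.
Joint ranges: [-150.9, 150.9], [-52.94, 120.26], [3.33, 152.33], [-74.26, 254.26], [0, 154.13], [-172.89, 172.89]. Speed limits (degrees/s): [127.2, 127.2, 159.86, 180, 180, 180].

INTERFACE

Orientations are given as a 3x3 rotation matrix whose columns are the frame's x, y, z axes.
In Python, from plant import robot, cams, job_done gives the robot as it stands. The module is installed in compiled form; this text tells all that it offers.
- The arm moves only by the tool move_arm, never from a script. Its argument "plan" is a list of rows, each a list of 6 numbers: the shift along the tool's x, y, z in mm, then the turn, a rotation vector about the tool's x, y, z in rad. A call has 1 to 8 rows; each row shifts and turns the commanded pose from where the row before left it, along the tool's axes as they then stand; what a row does not reach is not made up. A row lasts 1/8 s, in which the tool goes at most 62.5 mm and 10.7 degrees, less where a joint would pass 70% of its speed; a pose out of reach is approached as far as the arm can. A call is refused whole if a number of a shift passes 62.5 or a number of a turn 0.188, either way. A call with a gripper value outside its range is refused whole. "hand" is the opening in per cent of the stroke, from 0 (shut) to 100 (fully open), set as the call begins (left out, the last holds). The fingers move at their own pace and stop on an object; "squeeze" is the grip in N (left out, the last holds). Time passes only in rows, so rows that do not move let the fingers close. It gives the time, the measured TCP pose, the force and the opening at its end, in the units of the state.
- robot.read_state(): the state, without advancing time (a new reading comes with each control period).
- cams.read_camera(name): name is "scene" or "top" or "wrist"; returns a dict with "frame" (420x560x3 uint8, red, green, blue), "camera_matrix" (3x3 intrinsics, pixels), "pose" (4x4, takes a point from camera to world coordinates). Camera axes: x right, y up, looking along -z (the intrinsics and any distortion apply to the point x, -y, -z); pixel columns grow to the right and rows downward; lengths in m; the calibration is good to about 2 mm. The wrist camera is an equidistant fisheye: a pixel r from the principal point sees the ray r / f radians off the axis. A picture is of the moment at which its call begins. There is no depth.
- job_done(): hands the job in, once; it reports no verdict.
Trained networks look in the newest picture that a camera, given by its name, has taken for a name from the list of things; names that differ only in an ending like _2 or _b are one class to them, and where a whole thing is asked for, a point or a joint stands for the part that bears it (a point fixed in the world has none). Each returns a list of dicts, best first, with "score" (0 to 1); they miss things now and then, are a little off and sometimes report something else, mostly with a low value. They report only what shows in the picture. A call takes as long as a camera call. They do not tell look-alikes from the thing itself.
- cams.look_for(thing, camera): "position" ([x, y, z] in m, in world coordinates, good to about 4 mm: the middle of the surface that is visible of it).
- cams.mark_of(thing, camera): "position" ([x, y, z] in m, in world coordinates, good to about 4 mm: a listed point, or the origin of a listed thing).
The state is a dict: "t": time; "joint_positions": joint angles; "dq": joint speeds; "joint_torque": joint torques, N m; "ee_pos": TCP position; "orientation": TCP orientation; "force": force on the tool from outside, world axes, zero at the start; "moment": the same for the moment, N m; "width": finger opening in m.
Only numpy, scipy, OpenCV 4.12 (cv2) and the standard library are available. Lean on these libraries where they do the work, as an engineer would, in place of code of your own. Each camera call takes 0.05 s, during which the arm holds its last target.

TASK

Push the sculptor's turntable round by the side of its upright yellow fin, without pinching it, until the white index line on the disc lines up with the red pin on the scale ring (not the blue one). The small terracotta head stands on the disc and must ride along: do not touch, lift or topple it, and leave everything else on the table where it is.

Things in the scene. Friction and masses are not known exactly. Their poses are not given: they have to be found in the camera images.
- turntable (a joint): angle of the disc about its upright axis (rad), anticlockwise from above positive, end stops at -1.6 and 1.6. At 0 the index line points along the scale's middle line; the pins stand at +1.047 and -1.047 (which is red changes). Stiff pivot: about 2 N sideways at the fin turns it; it stays where the push stops, no spring
- wheel_base: the turntable's fixed stand, 290 mm across: foot, neck and, on top, the aluminium scale ring (outer radius 145 mm, its upper face 50 mm above the table) with black lines every 10 degrees, longer ones every 30. Fixed to the table. Origin under its centre on the table; its x axis points to the scale's middle line, z up
- disc_center (a point): centre of the dark steel disc's upper face (disc radius 120 mm, 10 mm thick, upper face 62 mm above the table), on the turning axis. The axes turn with the disc: x points along the white index line, z up
- index_mark (a point): point in line with the white index line, over the scale ring just beyond the disc's edge, 133 mm from the axis and level with the disc's upper face. The line itself is 4 mm wide, painted on the disc from 51 to 119 mm from the axis; axes as disc_center
- fin_mid (a point): middle of the yellow fin that stands upright on the disc, fixed to it, opposite the index line: 95 mm from the axis, 22 mm above the disc's upper face. The fin is radial, 30 mm long (80 to 110 mm from the axis), 13 mm thick, 45 mm tall. Push one flat side: its -y side towards +y turns the disc clockwise from above, its +y side anticlockwise. Both at once is pinching. Axes as disc_center
- red_pin: red round pin, the target, 14 mm across and 8 mm high, fixed upright on the scale ring 133 mm from the turning axis, 60 degrees to one side of the scale's middle line. Origin at its foot on the ring, 50 mm above the table
- blue_pin: blue pin of the same size on the other side of the scale: not the target. Origin at its foot
- clay_head: small terracotta head of a figure, loose, standing near the middle of the disc, 52 mm across at the foot, 55 mm over the nose and ears, 80 mm tall (its top 142 mm above the table). Origin at the centre of its foot, z up
- dark_head: loose dark metal head, 104 mm tall, on the painted sheet to the robot's left; bystander; origin at the centre of its foot
- brush_jar: loose white jar, 72 mm across, 100 mm tall, with brushes standing up to 215 mm; bystander on the left; origin under its centre
- yellow_paint: loose yellow paint jar, 56 mm across, 65 mm tall; bystander on the right; origin under its centre
- black_paint: loose black paint jar, 56 mm across, 65 mm tall; bystander on the right; origin under its centre
- tape_roll: loose roll of yellow tape lying flat, 90 mm across, 25 mm high; bystander on the right; origin under its centre
- palette_knife: loose spatula with a wooden handle and a 65 mm wide steel blade, 280 mm long, lying flat; bystander on the left near the robot; origin near its middle
Not all that is in view belongs to the job. Of the things shaped like the clay_head, the terracotta one is meant.

How it is judged:
By the outcome, as a careful person would: the job done as asked, in the order asked, and still so for the second after the job is handed in, with the robot touching nothing.
It also fails if it takes over 40 s, if anything falls off the work surface, if the arm or the gripper's body presses on something with over 40 N, if the wrist force passes 120 N, or if a joint passes its speed limit or range.

## Working session

There is one attempt and no reset: what is moved stays moved. The work goes in short steps, Python scripts to look and compute and a tool call to move; the robot and the scene stay as the last step left them, time stands still between calls to the robot, and variables do not carry over. Pictures are saved under pics/ and viewed, and the job is handed in when it is done.

Besides the shell and the picture viewer there is one more tool, called after "Emit:" as name(argument=value, ...), one argument or row to a line, values as JSON. move_arm: Moves the arm, as the interface text tells. Its arguments: {"type":"object","properties":{"plan":{"type":"array"},"hand":{"type":"number"},"squeeze":{"type":"number"}},"required":["plan"]}

```bash
mkdir -p pics; cat > h.py <<'E'
import numpy as np, cv2
from plant import robot, cams, job_done
def snap(name,fn):
    c=cams.read_camera(name); cv2.imwrite('pics/'+fn,c['frame'][:,:,::-1]); return c
E
python3 - <<'E'
from h import *
s=robot.read_state(); print(s['t'],s['ee_pos'],np.round(s['orientation'],3),s['width'])
for n in ['scene','top']:
    c=snap(n,n+'1.png'); print(n,np.round(c['camera_matrix'],1).tolist(),np.round(c['pose'],3).tolist())
for n in ['top','scene']:
    for t in ['wheel_base','disc_center','index_mark','fin_mid','red_pin','blue_pin','clay_head']:
        print(n,t,[(np.round(d['position'],3).tolist(),round(d['score'],2)) for d in cams.mark_of(t,n)[:2]])
E
```

```text
0.0 [ 0.22920749 -0.5809511   0.21389188] [[ 0.93   0.367 -0.   ]
 [ 0.367 -0.93   0.001]
 [ 0.    -0.001 -1.   ]] 0.09195395232354588
scene [[411.3, 0.0, 280.4], [0.0, 411.3, 206.7], [0.0, 0.0, 1.0]] [[-0.832, -0.278, 0.48, 1.051], [0.555, -0.421, 0.718, 0.753], [0.003, 0.863, 0.505, 0.637], [0.0, 0.0, 0.0, 1.0]]
top [[454.8, 0.0, 270.7], [0.0, 454.8, 217.2], [0.0, 0.0, 1.0]] [[0.012, 0.99, -0.143, 0.404], [-1.0, 0.011, -0.009, 0.012], [-0.007, 0.143, 0.99, 1.178], [0.0, 0.0, 0.0, 1.0]]
top wheel_base [([0.549, 0.025, 0.0], 0.72)]
top disc_center [([0.552, 0.024, 0.065], 0.56), ([0.48, 0.406, -0.002], 0.29)]
top index_mark [([0.678, 0.064, 0.061], 0.8)]
top fin_mid [([0.461, 0.003, 0.083], 0.86)]
top red_pin [([0.651, -0.05, 0.049], 0.5)]
top blue_pin [([0.558, 0.154, 0.054], 0.54), ([0.634, 0.366, 0.001], 0.19)]
top clay_head [([0.823, 0.141, 0.002], 0.81), ([0.459, -0.277, 0.002], 0.81)]
scene wheel_base [([0.552, 0.026, -0.002], 0.92)]
scene disc_center [([0.548, 0.02, 0.066], 0.8)]
scene index_mark [([0.676, 0.057, 0.057], 0.63)]
scene fin_mid [([0.455, 0.003, 0.08], 0.84)]
scene red_pin [([0.652, -0.053, 0.052], 0.53)]
scene blue_pin [([0.556, 0.158, 0.047], 0.45)]
scene clay_head [([0.573, -0.254, -0.0], 0.87), ([0.54, 0.034, 0.06], 0.77)]
```

View pics/top1.png

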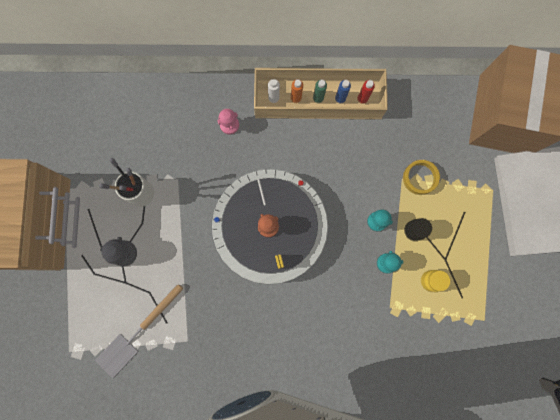

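View pics/scene1.png

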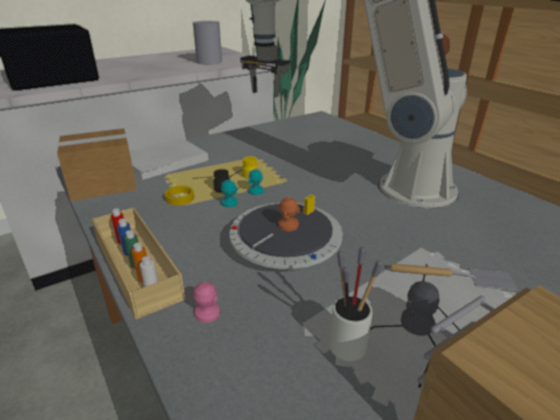

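The top picture shows the red pin at about (301,183), the blue pin at (217,219), the index line at (262,190) and the fin at (279,261). The terracotta head is at (268,226). I'll get more exact positions from the pixels.

```bash
cat >> h.py <<'E'
def toplane(c,uv,z):
    K=c['camera_matrix'];T=c['pose'];uv=np.atleast_2d(uv).astype(float)
    d=np.c_[(uv[:,0]-K[0,2])/K[0,0],-(uv[:,1]-K[1,2])/K[1,1],-np.ones(len(uv))]@T[:3,:3].T
    return (T[:3,3]+d*((z-T[2,3])/d[:,2])[:,None])[:,:2]
def blob(m,box):
    x0,y0,x1,y1=box; v,u=np.nonzero(m[y0:y1,x0:x1]); return np.c_[u+x0,v+y0]
def measure(c):
    f=c['frame'].astype(int);R,G,B=f[...,0],f[...,1],f[...,2]
    box=(205,160,335,290)
    out={}
    red=blob((R>130)&(G<70)&(B<80),(285,165,335,215)); blue=blob((B>100)&(R<90)&(B-G>50),(205,195,232,245))
    yel=blob((R>140)&(G>110)&(B<80),box)
    ctr=np.array([.5505,.0235])
    for n,p,z in (('red',red,.058),('blue',blue,.058),('fin',yel,.107)):
        q=toplane(c,p,z); out[n]=q.mean(0) if len(q) else None; print(n,len(q),np.round(out[n],4) if len(q) else '')
    return out
def ring_center(c):
    # outer ring edge: fit by radial search for brightness drop
    g=cv2.cvtColor(c['frame'],cv2.COLOR_RGB2GRAY).astype(float)
    K=c['camera_matrix'];T=c['pose']
    def proj(P):
        q=(P-T[:3,3])@T[:3,:3]; return np.c_[K[0,2]+K[0,0]*q[:,0]/-q[:,2],K[1,2]-K[1,1]*q[:,1]/-q[:,2]]
    ctr=np.array([.5505,.0235])
    for _ in range(4):
        pts=[]
        for a in np.radians(np.arange(0,360,3)):
            r=np.arange(.134,.158,.0005)
            P=np.c_[ctr[0]+r*np.cos(a),ctr[1]+r*np.sin(a),np.full(len(r),.050)]
            uv=proj(P).astype(np.float32); v=cv2.remap(g.astype(np.float32),uv[:,:1],uv[:,1:],cv2.INTER_LINEAR).ravel()
            d=v[4:]-v[:-4]; i=d.argmin()
            if d[i]<-25: pts.append(P[i+2,:2])
        pts=np.array(pts)
        A=np.c_[2*pts,np.ones(len(pts))]; w=np.ones(len(pts))
        for _ in range(8):
            s=np.linalg.lstsq(A*w[:,None],(pts**2).sum(1)*w,rcond=None)[0]
            rr=np.sqrt(s[2]+s[0]**2+s[1]**2); e=np.hypot(*(pts-s[:2]).T)-rr; w=1/(1+(e/.001)**2)
        ctr=s[:2]
    return ctr,rr,len(pts)
def index_dir(c,ctr,guess):
    g=cv2.cvtColor(c['frame'],cv2.COLOR_RGB2GRAY).astype(np.float32)
    K=c['camera_matrix'];T=c['pose']
    pts=[]
    aa=np.radians(np.arange(guess-15,guess+15,.1))
    S=0
    for r in np.arange(.06,.115,.002):
        P=np.c_[ctr[0]+r*np.cos(aa),ctr[1]+r*np.sin(aa),np.full(len(aa),.062)]
        q=(P-T[:3,3])@T[:3,:3]; uv=np.c_[K[0,2]+K[0,0]*q[:,0]/-q[:,2],K[1,2]-K[1,1]*q[:,1]/-q[:,2]].astype(np.float32)
        v=cv2.remap(g,uv[:,:1],uv[:,1:],cv2.INTER_LINEAR).ravel()
        w=np.clip(v-np.median(v)-25,0,None)
        if w.sum()>0: pts.append((w@P[:,:2])/w.sum())
    pts=np.array(pts); vx,vy,x0,y0=cv2.fitLine(pts.astype(np.float32),cv2.DIST_HUBER,0,1e-4,1e-4).ravel()
    m=pts.mean(0)-ctr
    if vx*m[0]+vy*m[1]<0: vx,vy=-vx,-vy
    return np.degrees(np.arctan2(m[1],m[0])),np.degrees(np.arctan2(vy,vx)),len(pts)
E
python3 - <<'E'
from h import *
c=cams.read_camera('top'); o=measure(c); ctr,r,n=ring_center(c); print('ctr',ctr,r,n)
for k in o: d=o[k]-ctr; print(k,np.hypot(*d),np.degrees(np.arctan2(d[1],d[0])))
print(index_dir(c,ctr,16))
f=c['frame'][150:300,195:345]; cv2.imwrite('pics/crop1.png',cv2.resize(f,None,fx=4,fy=4,interpolation=cv2.INTER_CUBIC)[:,:,::-1])
E
```

```text
red 16 [ 0.655 -0.052]
blue 15 [0.5593 0.1571]
fin 63 [0.4555 0.001 ]
ctr [0.54698075 0.02587829] 0.14398258291975957 90
red 0.13315229217329605 -35.80041648192348
blue 0.13175424021466095 84.63598790123281
fin 0.09482099448410207 -164.77915593875122
(np.float64(14.316797866364636), np.float32(14.872712), 28)
```

View pics/crop1.png

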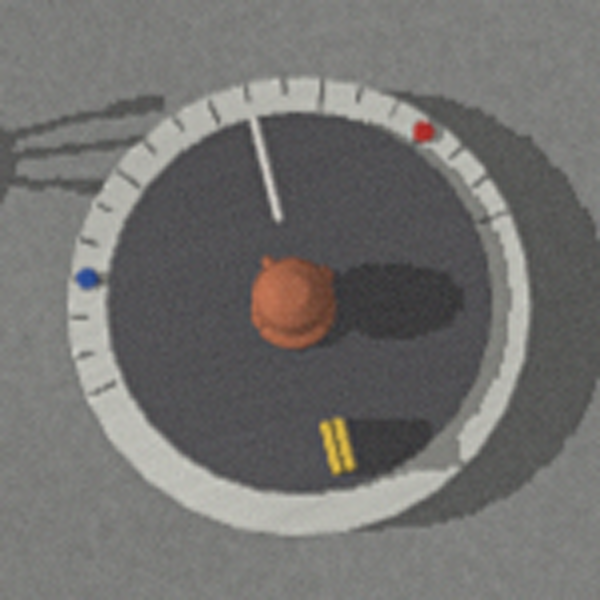

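The ring centre is (0.547, 0.026). The red pin lies at -35.7°, the index at about 14.7° and the fin at 195°, so the disc needs about 50.4° clockwise. I'll close the hand and move behind the fin's -y side.

Emit:
move_arm(
  plan=[
    [0, 0, 0, 0, 0, 0.114],
    [23, -29, 0, 0, 0, 0],
    [23, -29, 0, 0, 0, 0],
    [23, -29, 0, 0, 0, 0],
    [23, -29, 0, 0, 0, 0],
    [23, -29, 0, 0, 0, 0],
    [23, -29, 0, 0, 0, 0],
    [23, -29, 0, 0, 0, 0],
  ],
  hand=0,
)

```text
t: 1.85
ee_pos: [0.3328, -0.3426, 0.2148]
orientation: [[0.966, 0.259, 0.0], [0.259, -0.966, -0.0], [0.0, 0.0, -1.0]]
force: [0.5, -0.5, 0.0]
width: 0.0141
```

Emit:
move_arm(
  plan=[
    [23, -29, 0, 0, 0, 0],
    [23, -29, 0, 0, 0, 0],
    [23, -29, 0, 0, 0, 0],
    [23, -29, 0, 0, 0, 0],
    [23, -29, 0, 0, 0, 0],
    [23, -29, 0, 0, 0, 0],
    [23, -29, 0, 0, 0, 0],
    [0, 0, 0, 0, 0, 0],
  ],
)

```text
t: 2.85
ee_pos: [0.436, -0.1043, 0.2147]
orientation: [[0.965, 0.262, 0.0], [0.262, -0.965, 0.0], [0.001, -0.0, -1.0]]
force: [0.8, -0.3, -0.1]
width: 0.0002
```

Emit:
move_arm(
  plan=[
    [23, -28, 0, 0, 0, 0],
    [23, -29, 0, 0, 0, 0],
    [0, 0, 0, 0, 0, 0],
    [0, 0, 20, 0, 0, 0],
    [0, 0, 20, 0, 0, 0],
    [0, 0, 20, 0, 0, 0],
    [0, 0, 0, 0, 0, 0],
  ],
)

```text
t: 3.72
ee_pos: [0.4634, -0.0401, 0.1535]
orientation: [[0.966, 0.258, -0.003], [0.258, -0.966, -0.0], [-0.003, -0.001, -1.0]]
force: [-0.8, -0.7, 0.4]
width: 0.0003
```

```bash
python3 - <<'E'
from h import *
s=robot.read_state(); print(s['ee_pos'],s['force'],s['width'])
c=snap('scene','s2.png');c=snap('wrist','w2.png')
f=cv2.imread('pics/s2.png')[150:290,200:370]; cv2.imwrite('pics/s2c.png',cv2.resize(f,None,fx=4,fy=4))
E
```

```text
[ 0.46340035 -0.04009922  0.15353228] [-0.84530291 -0.71708386  0.35910816] 0.0003404653927946073
```

View pics/s2c.png

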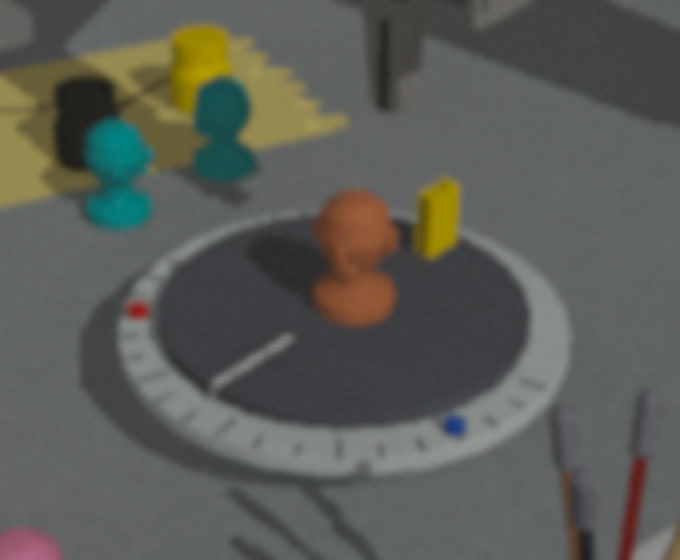

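View pics/w2.png

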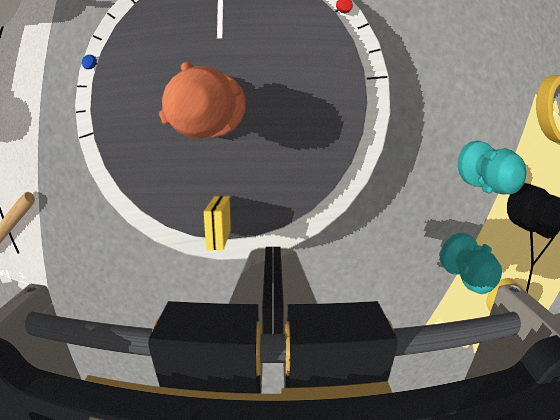

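The finger is clear of the fin, on its -y side. Next I lower it and close the gap.

Emit:
move_arm(
  plan=[
    [3, 0, 20, 0, 0, 0],
    [0, 0, 20, 0, 0, 0],
    [0, 0, 20, 0, 0, 0],
    [0, 0, 10, 0, 0, 0],
    [0, 0, 0, 0, 0, 0],
    [0, -5, 0, 0, 0, 0],
    [0, -5, 0, 0, 0, 0],
    [0, 0, 0, 0, 0, 0],
  ],
)

```text
t: 4.82
ee_pos: [0.4654, -0.0281, 0.085]
orientation: [[0.966, 0.259, 0.001], [0.259, -0.966, -0.0], [0.001, 0.0, -1.0]]
force: [-0.2, -0.0, 0.7]
width: 0.0001
```

```bash
python3 - <<'E'
from h import *
s=robot.read_state(); print(s['ee_pos'],s['force'],np.round(s['orientation'],3))
c=snap('wrist','w3.png'); print(c['pose'][:3,3])
E
```

```text
[ 0.46544451 -0.02806951  0.08501727] [-0.19052096 -0.0488682   0.74675951] [[ 0.966  0.259  0.001]
 [ 0.259 -0.966 -0.   ]
 [ 0.001  0.    -1.   ]]
[ 0.54404801 -0.00861039  0.254734  ]
```

View pics/w3.png

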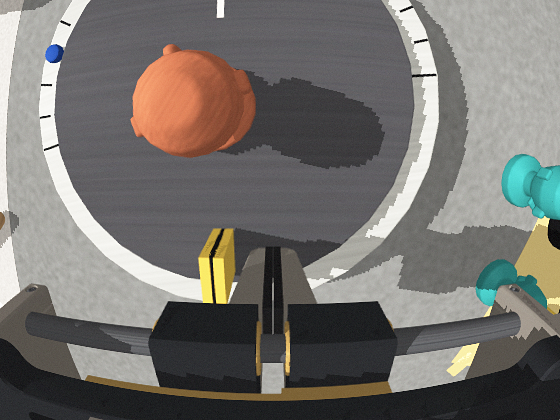

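The finger is now about 5 mm from the fin's side, with the head well clear. I start the arc push.

Emit:
move_arm(
  plan=[
    [-1, -3, 0, 0, 0, 0],
    [-1, -3, 0, 0, 0, 0],
    [-1, -4.8, 0, 0, 0, 0.05],
    [-1.1, -4.8, 0, 0, 0, 0.05],
    [-1.1, -4.8, 0, 0, 0, 0.05],
    [-1.1, -4.8, 0, 0, 0, 0.05],
    [-1.1, -4.8, 0, 0, 0, 0.05],
    [0, 0, 0, 0, 0, 0],
  ],
)

```text
t: 5.88
ee_pos: [0.4525, -0.0002, 0.0846]
orientation: [[1.0, 0.012, -0.0], [0.012, -1.0, 0.0], [-0.0, -0.0, -1.0]]
force: [-0.8, 0.7, -0.1]
width: 0.0006
```

```bash
cat >> h.py <<'E'
def stat(tag,guess):
    s=robot.read_state(); C=np.array([.547,.0259]); R=s['orientation']
    p=(s['ee_pos'][:2]-C); print('tool rel',p@R[:2,0],p@R[:2,1],'yaw y',np.degrees(np.arctan2(R[1,1],R[0,1])),'F',s['force'],'z',s['ee_pos'][2],s['t'])
    c=snap('top','top%s.png'%tag); 
    f=c['frame'][150:300,195:345]; cv2.imwrite('pics/crop%s.png'%tag,cv2.resize(f,None,fx=4,fy=4,interpolation=cv2.INTER_CUBIC)[:,:,::-1])
    print('idx',index_dir(c,C,guess)); snap('wrist','w%s.png'%tag)
E
python3 -c "
from h import *
stat('4',0)"
```

```text
tool rel -0.09485728388790633 0.024926693588151985 yaw y -89.28851308204997 F [-0.84741905  0.7331659  -0.10647744] z 0.0845583531004975 5.875
idx (np.float64(2.311748419469802), np.float32(2.9244516), 28)
```

View pics/crop4.png

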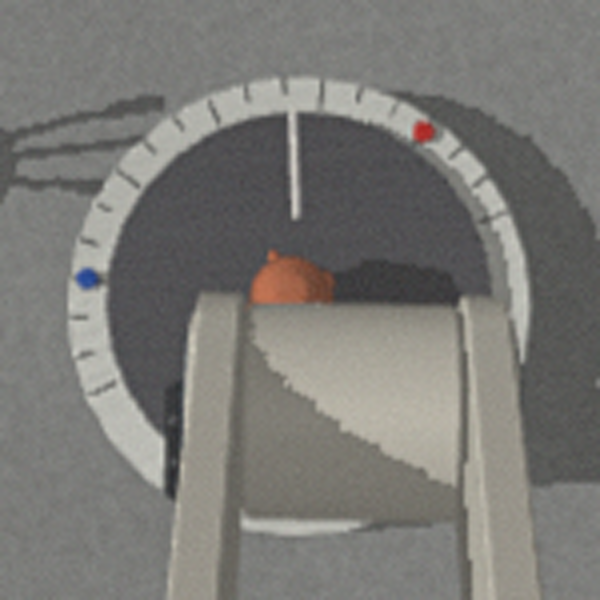

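View pics/w4.png

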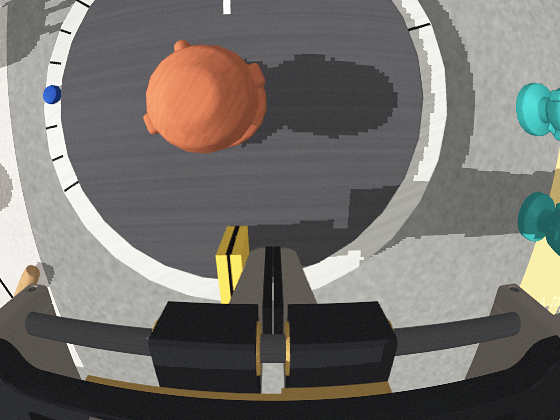

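The index went from 14.6° to 2.6°, and the head is riding along at the disc centre. I continue.

Emit:
move_arm(
  plan=[
    [-1.1, -4.8, 0, 0, 0, 0.05],
    [-1.1, -4.8, 0, 0, 0, 0.05],
    [-1.1, -4.8, 0, 0, 0, 0.05],
    [-1.1, -4.8, 0, 0, 0, 0.05],
    [-1.1, -4.8, 0, 0, 0, 0.05],
    [-1.1, -4.8, 0, 0, 0, 0.05],
    [-1.1, -4.8, 0, 0, 0, 0.05],
    [0, 0, 0, 0, 0, 0],
  ],
)

```text
t: 6.98
ee_pos: [0.4498, 0.0338, 0.0846]
orientation: [[0.944, -0.331, 0.0], [-0.331, -0.944, 0.0], [0.0, -0.0, -1.0]]
force: [-0.7, -0.1, -1.3]
width: 0.0001
```

```bash
python3 -c "
from h import *
stat('5',-18)"
```

```text
tool rel -0.09438193120075511 0.02469310610072692 yaw y -109.30883328189469 F [-0.67152215 -0.13917242 -1.25783673] z 0.08459037588845558 6.975
idx (np.float64(-17.57895877495603), np.float32(-17.24244), 28)
```

View pics/crop5.png

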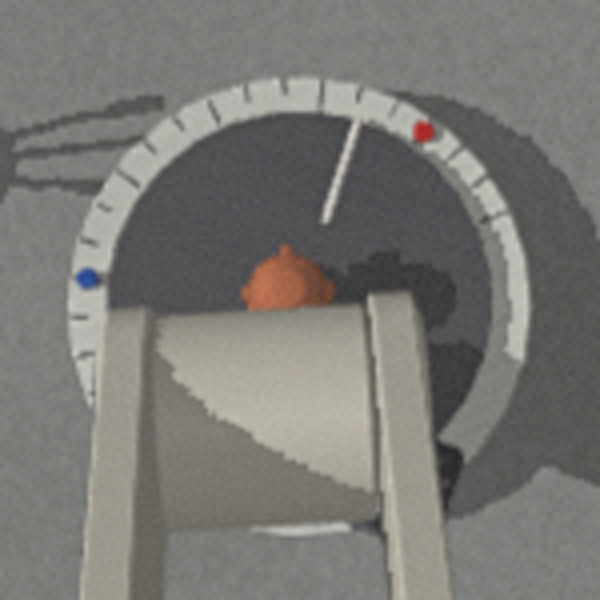

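View pics/w5.png

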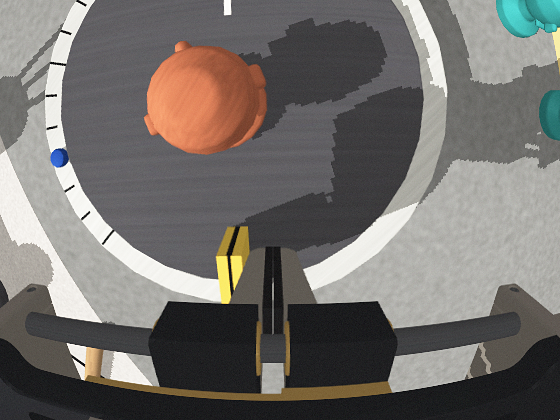

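Emit:
move_arm(
  plan=[
    [-1.1, -4.8, 0, 0, 0, 0.05],
    [-1.1, -4.8, 0, 0, 0, 0.05],
    [-1.1, -4.8, 0, 0, 0, 0.05],
    [-1.1, -4.8, 0, 0, 0, 0.05],
    [-1.1, -4.8, 0, 0, 0, 0.05],
    [0, 0, 0, 0, 0, 0],
  ],
)

```text
t: 7.82
ee_pos: [0.4551, 0.0578, 0.0846]
orientation: [[0.833, -0.554, 0.0], [-0.554, -0.833, 0.0], [0.0, -0.0, -1.0]]
force: [0.5, 1.0, 0.1]
width: 0.0004
```

```bash
cat >> h.py <<'E'
def pins(c):
    f=c['frame'].astype(float);R,G,B=f[...,0],f[...,1],f[...,2]; C=np.array([.547,.0259]);o=[]
    for w,b in ((np.clip(R-(G+B)/2-30,0,None),(285,165,325,200)),(np.clip(B-(R+G)/2-20,0,None),(205,205,232,232))):
        x0,y0,x1,y1=b; w=w[y0:y1,x0:x1]; v,u=np.mgrid[y0:y1,x0:x1]
        q=toplane(c,[[(w*u).sum()/w.sum(),(w*v).sum()/w.sum()]],.056)[0]-C; o.append((np.hypot(*q),np.degrees(np.arctan2(q[1],q[0]))))
    return o
E
python3 -c "
from h import *
stat('6',-32)
print(pins(cams.read_camera('top')))
c=cams.read_camera('top');print(ring_center(c))
c=cams.read_camera('scene');print(index_dir(c,np.array([.547,.0259]),-32))
for n in ('top','scene'):
  for t in ('index_mark','red_pin'): print(n,t,cams.mark_of(t,n)[:1])
"
```

```text
tool rel -0.09420805088650551 0.024383049613111454 yaw y -123.6203509655851 F [0.49563202 0.96018971 0.05100207] z 0.08459549146991015 7.825
idx (np.float64(-32.034889799127136), np.float32(-31.808207), 28)
[(np.float64(0.13327964416300994), np.float64(-35.52899112983001)), (np.float64(0.13245289520199977), np.float64(84.38240150774406))]
(array([0.54693988, 0.02584772]), np.float64(0.14407652744382213), 55)
(np.float64(-33.366626488529754), np.float32(-32.608967), 28)
top index_mark [{'position': [0.2973, 0.3419, 0.0035], 'score': 0.3}]
top red_pin [{'position': [0.6561, -0.0504, 0.0439], 'score': 0.52}]
scene index_mark [{'position': [0.6602, -0.0457, 0.0551], 'score': 0.61}]
scene red_pin [{'position': [0.6517, -0.0543, 0.0502], 'score': 0.48}]
```

View pics/crop6.png

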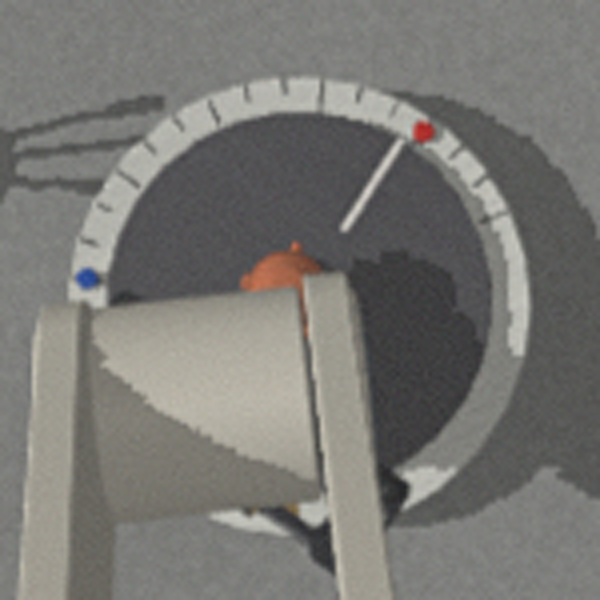

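About 3.7° remains.

Emit:
move_arm(
  plan=[
    [-0.5, -2, 0, 0, 0, 0.021],
    [-0.5, -2, 0, 0, 0, 0.021],
    [-0.5, -2, 0, 0, 0, 0.021],
    [0, 0, 0, 0, 0, 0],
    [0, 0, 0, 0, 0, 0],
  ],
)

```text
t: 8.9
ee_pos: [0.4572, 0.0637, 0.0846]
orientation: [[0.795, -0.606, 0.0], [-0.606, -0.795, 0.0], [0.0, -0.0, -1.0]]
force: [-0.1, 0.8, -0.3]
width: 0.0007
```

```bash
cat >> h.py <<'E'
def offset(c):
    # fitted line vs pin: extrapolated at 133mm, and angular about centre
    g=index_dir(c,np.array([.547,.0259]),-35); return g,pins(c)
E
python3 -c "
from h import *
stat('7',-35)
for i in range(2): print(offset(cams.read_camera('top')))
c=cams.read_camera('scene');print(index_dir(c,np.array([.547,.0259]),-35))
f=c['frame'][150:290,200:370]; cv2.imwrite('pics/s7c.png',cv2.resize(f,None,fx=4,fy=4,interpolation=cv2.INTER_CUBIC)[:,:,::-1])
"
```

```text
tool rel -0.09434343059086929 0.024395696891411085 yaw y -127.30203014409035 F [-0.11707464  0.7678036  -0.28283002] z 0.08459918251826436 8.9
idx (np.float64(-35.570527689279565), np.float32(-35.38884), 28)
((np.float64(-35.56363079193673), np.float32(-35.306675), 28), [(np.float64(0.13327561296831894), np.float64(-35.52672791772681)), (np.float64(0.13248672573679315), np.float64(84.38444665200345))])
((np.float64(-35.5634031912003), np.float32(-35.356564), 28), [(np.float64(0.13329246800767555), np.float64(-35.5179318353157)), (np.float64(0.13245452816533107), np.float64(84.37041965783628))])
(np.float64(-36.92750394565994), np.float32(-35.346622), 28)
```

View pics/crop7.png

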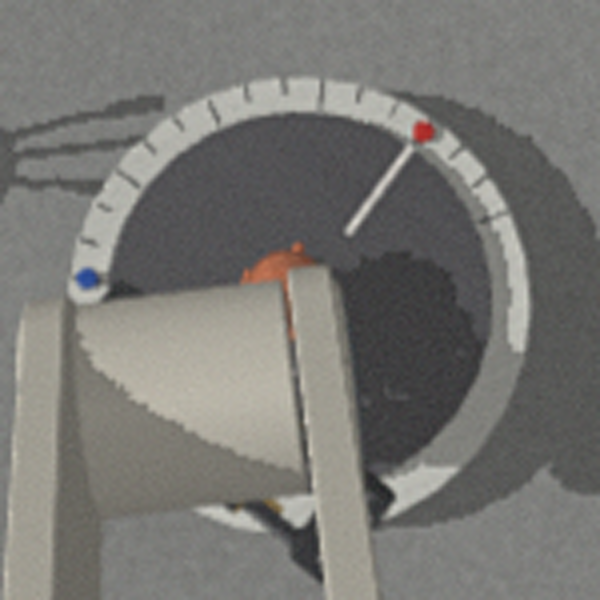

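View pics/s7c.png

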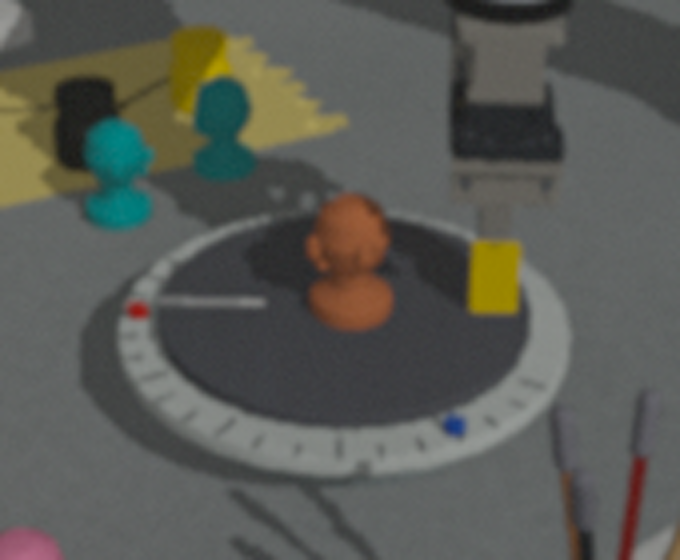

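The line meets the red pin: index -35.5°, pin -35.5°. I back straight off the fin, then go up.

Emit:
move_arm(
  plan=[
    [0, 3, 0, 0, 0, 0],
    [0, 8, 0, 0, 0, 0],
    [0, 10, 0, 0, 0, 0],
    [0, 6, 0, 0, 0, 0],
    [0, 0, -15, 0, 0, 0],
    [0, 0, -30, 0, 0, 0],
    [0, 0, -40, 0, 0, 0],
    [0, 0, -40, 0, 0, 0],
  ],
)

```text
t: 10.15
ee_pos: [0.4408, 0.0421, 0.2119]
orientation: [[0.795, -0.606, 0.001], [-0.606, -0.795, 0.0], [0.001, -0.001, -1.0]]
force: [0.7, 0.7, -1.1]
width: 0.0002
```

Emit:
move_arm(
  plan=[
    [-20, 20, -20, 0, 0, 0],
    [-20, 30, 0, 0, 0, 0],
    [-20, 30, 0, 0, 0, 0],
    [-10, 30, 0, 0, 0, 0],
    [0, 30, 0, 0, 0, 0],
    [0, 30, 0, 0, 0, 0],
    [0, 0, 0, 0, 0, 0],
    [0, 0, 0, 0, 0, 0],
  ],
)

```text
t: 11.15
ee_pos: [0.2826, -0.0506, 0.2303]
orientation: [[0.795, -0.607, 0.002], [-0.607, -0.795, 0.0], [0.001, -0.001, -1.0]]
force: [0.2, 0.0, -0.4]
width: 0.0002
```

```bash
python3 -c "
from h import *
stat('8',-35)
for i in range(2): 
  c=cams.read_camera('top');print(offset(c),ring_center(c))
"
```

```text
tool rel -0.1636794468567156 0.2212346521099226 yaw y -127.36472953625024 F [ 0.17619266  0.02684513 -0.36517334] z 0.23030353194374747 11.15
idx (np.float64(-35.57005216543157), np.float32(-35.31003), 28)
((np.float64(-35.56574224751308), np.float32(-35.2743), 28), [(np.float64(0.13328943750028943), np.float64(-35.52234561882718)), (np.float64(0.1324303977856429), np.float64(84.38613137741699))]) (array([0.54696216, 0.02582643]), np.float64(0.14398981619988968), 91)
((np.float64(-35.56360926772256), np.float32(-35.388283), 28), [(np.float64(0.13326785665300883), np.float64(-35.52985710394784)), (np.float64(0.13243794865690367), np.float64(84.38256046440345))]) (array([0.54687473, 0.02582603]), np.float64(0.1439618673109845), 94)
```

View pics/crop8.png

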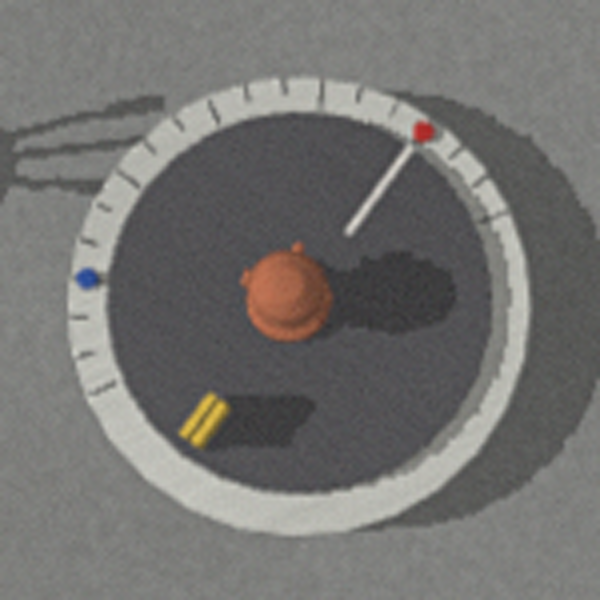

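View pics/top8.png

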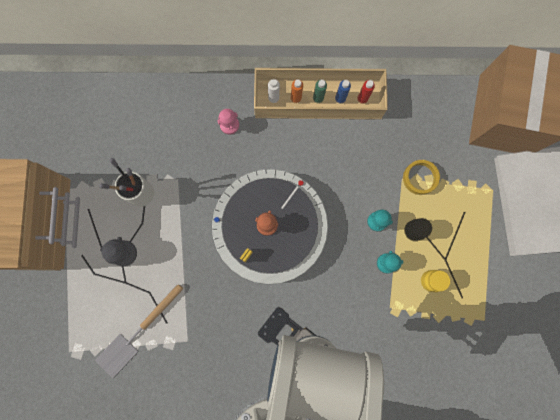

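The index line points at the red pin and the head stands upright near the disc centre. The other things are where they were, and the arm is clear.

```bash
python3 -c "
from h import *
print(job_done())"
```

```text
the job is handed in; nothing more can be done
None
```

The job is handed in: the white index line now points at the red pin. I pushed the fin's -y side with the closed fingers along an arc, turning the disc about 50° clockwise without pinching the fin, then backed off and moved clear.

- **Alignment:** the last top-camera check put the index at -35.6° by its position, or about -35.3° by the line's own direction. The red pin reads -35.5°, so they agree to about 0.3°.
- **Clay head and other objects:** the clay head stands upright near the disc centre and rode along. The other objects look unmoved in the picture.
- **Forces and time:** forces read at the end of each move stayed under 2 N. The arm was clear of everything about 11 s in.
- **Disagreements:** just before I backed off, the scene camera's index position read about 1.4° different (-36.9°). Its line direction (-35.3°) agreed with the top camera, and I put the gap down to that camera's calibration offset. After the 14° step of the push, the network's top-camera report for `index_mark` was a false hit with a low score, so I didn't use it.

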